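Slide a parts carton home in the free stock lane

ROBOT

A 7-joint arm with a two-finger parallel gripper is mounted at the origin on a cart in front of the work surface, level with it; the furniture and walls round the work are solid. World frame = base frame: x ahead of the robot, y to its left, z up, the work surface at z = 0. Lengths are in m, angles in rad, forces in N, time in s.
With the tool pointing down it reaches from about 0.4 to 0.85 m from the base axis. Payload 10.4 kg.
Tool frame: the origin (TCP) lies between the finger pads, 19 mm behind the fingertips; this is the grasp point; z points along the fingers, y is the line along which they close (so a half turn about z gives the same grasp; the last joint's range is limited). The gripper opens to 87 mm and grips with 3 to 60 N. Pads are 19 mm wide; open, the fingers measure 117 mm over their backs; the gripper's body (75 mm by 190 mm) begins 51 mm behind the grasp point.
Start: joints at [-1.203, 0.332, -0.065, 1.46, 0.022, 1.35, -0.088], TCP at [0.238, 0.578, 0.241] pointing down, gripper open.
Joint ranges: [-2.6, 2.6], [-0.5, 2.12], [-1.47, 1.34], [0.16, 2.42], [-1.27, 4.41], [0.06, 2.06], [-2.6, 2.6]. Speed limits (rad/s): [2.22, 2.22, 2.79, 2.79, 3.14, 3.14, 3.14].

INTERFACE

Orientations are given as a unit quaternion [x, y, z, w].
In Python, from bench import monitor, cams, ticket gives the robot as it stands.
- The arm moves only by the shell command python3 -m crank 'ROWS' [OPENING] [FORCE]. ROWS is a JSON object whose one key "steps" holds a list of rows, each a list of 2 entries, a list of its own where there are three numbers: the shift along the world's x, y, z in units of 25 mm (1.0 is 25 mm), then the turn, a rotation vector about the world's x, y, z in units of 5 degrees (1.0 is 5 degrees). In form: {"steps": [[[x, y, z], [ax, ay, az]], ...]}. A call has 1 to 10 rows; each row shifts and turns the commanded pose from where the row before left it; what a row does not reach is not made up. A row lasts 1/12 s, in which the tool goes at most 41.7 mm and 7.16 degrees, less where a joint would pass 70% of its speed; a pose out of reach is approached as far as the arm can. A call is refused whole if a number of a shift passes 1 or a number of a turn 1, either way. A call with a gripper value outside its range is refused whole. OPENING is the finger opening in mm, from 0 to 87, set as the call begins (- or left out, the last holds). The fingers move at their own pace and stop on an object; FORCE is the grip in N (left out, the last holds). Time passes only in rows, so rows that do not move let the fingers close. It gives the time, the measured TCP pose, the force, the opening and the grip force at its end, in the units of the state.
- monitor.read_state(): the state, without advancing time (a new reading comes with each control period).
- cams.camera(name): name is "scene" or "top" or "wrist"; returns a dict with "pixels" (400x640x3 uint8, blue, green, red), "z_map" (400x640 float32, m along the optical axis (not along the pixel's ray), 0 where there is no reading), "vfov" (degrees; the focal length in pixels is half the picture's height over the tangent of half this angle, whatever the lens; pixels are square), "cx", "cy" (the principal point, pixels), "T" (4x4, takes a point from camera to world coordinates). Camera axes: x right, y up, looking along -z (the intrinsics and any distortion apply to the point x, -y, -z); pixel columns grow to the right and rows downward; lengths in m; the calibration is good to about 2 mm. A picture is of the moment at which its call begins.
- ticket.close_job(): hands the job in; it is judged then, once.
The state is a dict: "time": time; "joint_positions": joint angles; "joint_vel": joint speeds; "joint_torque": joint torques, N m; "ee_pos": TCP position; "eef_rot": TCP orientation; "ft_force": force on the tool from outside, world axes, zero at the start; "torque": the same for the moment, N m; "width": finger opening in m; "grip_force": force on a finger pad.
Only numpy, scipy, OpenCV 4.12 (cv2) and the standard library are available. Lean on these libraries where they do the work, as an engineer would, in place of code of your own. Each camera call takes 0.05 s, during which the arm holds its last target. There are 200 camera calls.

TASK

Restock the two-lane slide on the bench: push the carton that stands on its loading apron across to the free lane and down between the guide rails, until the sprung catch in the lane floor has come up again behind it. Only push it: do not pinch it, lift it or tip it up. Neither the carton nor the gripper may touch any guide rail, as the print scuffs, and the carton already parked in the other lane and the other loose things stay where they are.

Things in the scene. Friction and masses are not known exactly. Their poses are not given: they have to be found in the camera images.
- stock_slide: Fixed two-lane stock slide, 376 x 222 mm. Origin: bench level, midway between the lane mouths; x from the mouths to the end stops, y left, z up. Its loading apron is a flat sheet, top at z = 24 mm, x -166 to -1, y -111 to 111 mm, no raised edge. The lanes run from x = 0 to 205 mm, centre lines at y = +52 and -52 mm; which one is free changes.
- lane: The free lane, fixed. Origin: middle of its mouth on its running surface (0.5 mm below the apron's top); x down the lane, y left, z up. 84 mm clear between the rails (inner faces y = +-42 mm). The end stop's rubber face is at x = 192 mm, 44 mm high. The upright end of the raised catch is at x = 75 mm: the bay between catch and stop is 117 mm long for the 110 mm carton.
- lane_guides: The free lane's two aluminium guide rails, one body, fixed; same origin and axes as the lane. 3 mm sheet with a 6 mm bead along the top, x = 5 to 192 mm, 3 to 36 mm above the running surface; inner faces at y = +-42 mm, flared outward by about 4 mm over the first 20 mm.
- lane_catch (a joint): Sprung tongue, 14 mm wide, in the middle of the free lane's floor; it pivots at x = 30 mm and ramps up to its upright end at x = 75 mm, 8 mm high. 0 rad: up, held by its spring; 0.18 rad: flush with the floor. A carton pushed down the lane rides it down (about 1 N); it snaps up once the carton's near end has passed x = 75 mm.
- next_lane_guides: The same pair of guide rails on the other, occupied lane; origin in the middle of that lane's mouth, same axes and sizes.
- carton: The carton to push: a closed white and blue printed cardboard box, 110 x 66 x 62 mm, about 0.4 kg, loose, on the apron, up to 0.35 rad askew. Origin: centre of its underside; x along the 110 mm length, y along the 66 mm width, z up.
- parked_carton: Smaller printed carton, 100 x 56 x 46 mm, loose, already parked between catch and stop of the other lane. Origin: centre of its underside, x along its length.
- spray_a: Aerosol can, 54 mm across, 180 mm high, standing on the bench beyond the slide. Bystander. Origin: centre of its underside.
- bench_filter: Oil filter, 67 mm across, 92 mm high, standing by the drawer cabinet. Bystander. Origin: centre of its underside.
- pliers: Pliers lying on the bench, 189 x 56 x 14 mm. Bystander. Origin: centre of its underside.
- loose_plug: Spark plug lying on the bench, 64 x 21 x 18 mm. Bystander. Origin: centre of its underside.

How it is judged:
By the outcome, as a careful person would: the job done as asked, in the order asked, and still so for the second after the job is handed in, with the robot touching nothing.
It also fails if it takes over 51 s, if anything falls off the work surface, if the arm or the gripper's body presses on something with over 40 N, if the wrist force passes 120 N, or if a joint passes its speed limit or range.

## Working session

There is one attempt and no reset: what is moved stays moved. The work goes in short steps, Python scripts to look and compute and a shell command to move; the robot and the scene stay as the last step left them, time stands still between calls to the robot, and variables do not carry over. Pictures are saved under pics/ and viewed, at most 10 in all, crops included, and the job is handed in when it is done.

```bash
ls; mkdir -p pics
python3 - <<'E'
from bench import monitor,cams
import cv2,numpy as np
s=monitor.read_state();print(s['time'],s['ee_pos'],s['eef_rot'],s['width'])
for n in('top','scene'):
    c=cams.camera(n);cv2.imwrite(f'pics/{n}0.png',c['pixels']);print(n,c['vfov'],c['cx'],c['cy'],c.keys());print(np.round(c['T'],3))
    np.savez(f'{n}0.npz',**{k:v for k,v in c.items()})
E
```

```text
pics
0.0 [0.23794677 0.5775471  0.24047073] [ 1.94177407e-01  9.80966185e-01 -6.80499377e-04 -1.26080375e-04] 0.0870550868077281
top 45.839289602687 317.22786835994486 201.60646500640206 dict_keys(['pixels', 'z_map', 'vfov', 'cx', 'cy', 'T'])
[[ 0.023  0.994 -0.111  0.388]
 [-1.     0.024  0.002 -0.194]
 [ 0.004  0.111  0.994  1.418]
 [ 0.     0.     0.     1.   ]]
scene 50.490420231589475 319.4760911953981 202.70444930726902 dict_keys(['pixels', 'z_map', 'vfov', 'cx', 'cy', 'T'])
[[ 0.836  0.246 -0.49  -0.047]
 [-0.548  0.397 -0.736 -1.076]
 [ 0.014  0.884  0.467  0.627]
 [ 0.     0.     0.     1.   ]]
```

View pics/top0.png

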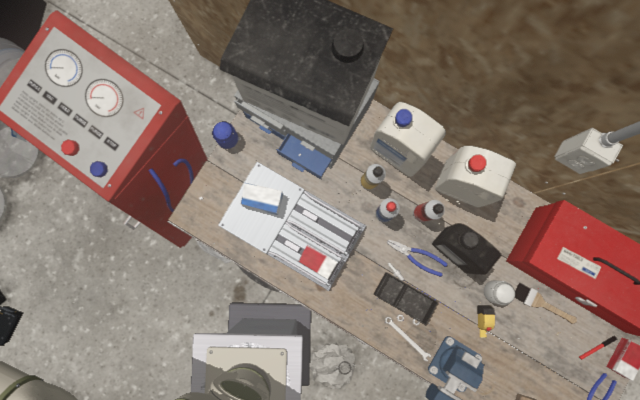

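View pics/scene0.png

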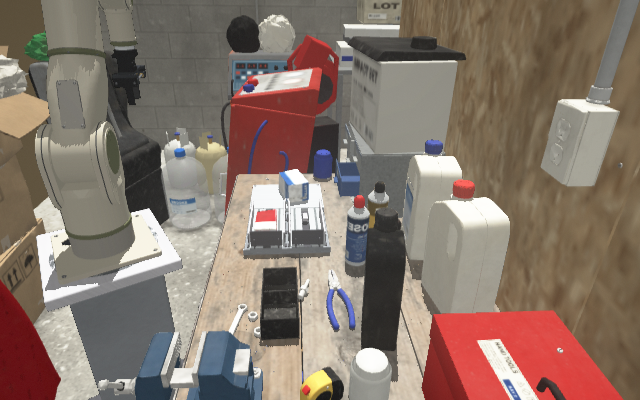

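The top view shows the slide at about (220–365, 165–290). Its apron is upper-left, with the carton to push at about (262,197). The parked red carton is at (318,262) in the lower lane, so the free lane is the upper one (slide +y). Next I'll measure.

```bash
cat > h.py <<'E'
import numpy as np,cv2
def f(c): return 200/np.tan(np.radians(float(c['vfov'])/2))
def cloud(c):
    v,u=np.mgrid[0:400,0:640];z=c['z_map'];k=f(c)
    P=np.stack([(u-c['cx'])/k*z,-(v-c['cy'])/k*z,-z],-1)
    W=P@c['T'][:3,:3].T+c['T'][:3,3];W[z==0]=np.nan
    return W
def ray(c,uv,h):
    k=f(c);uv=np.atleast_2d(uv).astype(float)
    d=np.stack([(uv[:,0]-c['cx'])/k,-(uv[:,1]-c['cy'])/k,-np.ones(len(uv))],-1)@c['T'][:3,:3].T
    o=c['T'][:3,3];return o+d*((h-o[2])/d[:,2])[:,None]
def big(m):
    n,l,s,_=cv2.connectedComponentsWithStats(m.astype(np.uint8));i=1+s[1:,4].argmax();return (l==i).astype(np.uint8)
def rect(W,m):
    p=W[m.astype(bool)][:,:2].astype(np.float32);return cv2.minAreaRect(p*1000)
E
python3 - <<'E'
from h import *
c=np.load('top0.npz');W=cloud(c);Z=W[...,2]
roi=np.zeros((400,640),bool);roi[160:295,205:372]=1
print('bench z',np.nanmedian(Z[270:300,300:310]), 'apron z',np.nanmedian(Z[225:235,240:250]),'carton z',np.nanmedian(Z[186:192,255:270]))
sl=big(roi&(Z>.014)&(Z<.2));print('slide',rect(W,sl),cv2.boxPoints(rect(W,sl)))
ap=big(roi&(Z>.018)&(Z<.032));print('apron?',rect(W,ap))
ct=big(roi&(Z>.078)&(Z<.1));r=rect(W,ct);print('carton',r,np.median(Z[ct>0]))
pk=big(roi&(Z>.062)&(Z<.078)&(np.mgrid[0:400,0:640][1]>290));print('parked',rect(W,pk),np.median(Z[pk>0]))
im=c['pixels'];vis=im.copy()
cr=cv2.resize(im[155:300,205:375],None,fx=4.5,fy=4.0,interpolation=cv2.INTER_CUBIC)
cv2.imwrite('pics/crop.png',cr[:600,:800])
E
```

```text
bench z 0.00035764440694108224 apron z 0.024186826014765073 carton z 0.084542424313097
slide ((473.30084228515625, -122.680908203125), (378.7897033691406, 222.25732421875), 60.832759857177734) [[ 283.95963  -233.90096 ]
 [ 478.03494  -342.2204  ]
 [ 662.6421    -11.460861]
 [ 468.56674    96.85858 ]]
apron? ((473.6302185058594, -122.82785034179688), (377.8702392578125, 222.07919311523438), 61.06272506713867)
carton ((546.0623168945312, -35.34449005126953), (109.27434539794922, 64.94335174560547), 77.45748901367188) 0.08443887112481874
parked ((364.9524230957031, -204.76702880859375), (107.81075286865234, 78.08648681640625), 64.06132507324219) 0.06846090094212354
```

View pics/crop.png

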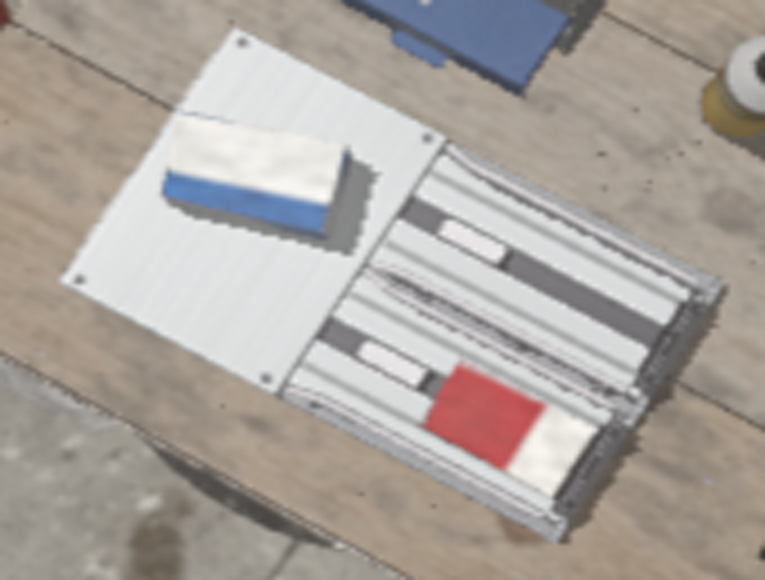

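The crop (4.5×/4×) shows the upper lane empty, with its catch tongue at crop (470,240). The carton is at crop (255,175), askew, and the parked carton is at (520,430). I'll put this into the slide frame, cross-check it with the scene view and look for tall obstacles.

```bash
cat >> h.py <<'E'
TH=np.radians(-119.0);D=np.array([np.cos(TH),np.sin(TH)]);L=np.array([-D[1],D[0]])
O=np.array([473.5,-122.75])-22*D
def sf(p): q=np.asarray(p)[...,:2]-O; return np.stack([q@D,q@L],-1)
def wf(x,y): return O+x*D+y*L
E
python3 - <<'E'
from h import *
for n in('top','scene'):
    c=np.load(n+'0.npz');W=cloud(c)*1000;S=sf(W);X,Y,Z=S[...,0],S[...,1],W[...,2]
    b=lambda x0,x1,y0,y1,z0,z1:(X>x0)&(X<x1)&(Y>y0)&(Y<y1)&(Z>z0)&(Z<z1)
    # overall edges of apron at mid-height slices
    m=b(-190,-20,-130,130,17,32)
    ed=[np.percentile(Y[m&(X>a)&(X<a+20)&(Y*s>60)]*s,98)*s for a in(-150,-40) for s in(1,-1)]
    print(n,'apron y edges',np.round(ed,1),'back edge',[np.round(np.percentile(X[b(-200,-100,a,a+20,17,32)],1),1) for a in(-90,70)],'z',np.round(np.median(Z[b(-140,-20,-100,-50,10,40)]),1))
    # rail beads
    for y0,y1 in((85,112),(0,30),(-25,0),(-112,-85)):
        q=[b(a,a+60,y0,y1,50,68) for a in(20,120)]
        print('rail',y0,[(np.round(np.median(Y[k]),1),np.round(np.median(Z[k]),1),k.sum()) for k in q if k.sum()>3])
    m=b(-170,0,-60,110,75,95);r=cv2.minAreaRect(S[m].astype(np.float32));print('carton top',np.round(r[0],1),np.round(r[1],1),round(r[2],1),np.round(np.median(Z[m]),1))
    m=b(60,200,-100,-5,63,76);r=cv2.minAreaRect(S[m].astype(np.float32));print('parked',r)
    for zt in(95,120,170):
        m=b(-320,320,-260,300,zt,600)
        g=np.unique(np.round(S[m]/40).astype(int)*40,axis=0)
        print('tall',zt,[(int(x),sorted(int(v) for v in g[g[:,0]==x,1])[:3]) for x in np.unique(g[:,0])])
E
```

```text
top apron y edges [ 109.1 -109.4  109.4 -109.5] back edge [np.float64(-165.4), np.float64(-165.2)] z 24.0
rail 85 [(np.float64(96.2), np.float64(57.8), np.int64(43)), (np.float64(95.9), np.float64(58.0), np.int64(44))]
rail 0 [(np.float64(7.2), np.float64(59.0), np.int64(38)), (np.float64(6.8), np.float64(57.6), np.int64(41))]
rail -25 [(np.float64(-7.2), np.float64(58.1), np.int64(39)), (np.float64(-7.6), np.float64(57.9), np.int64(42))]
rail -112 [(np.float64(-96.8), np.float64(57.2), np.int64(43)), (np.float64(-96.9), np.float64(58.6), np.int64(44))]
carton top [-89.6  21.1] [109.3  64.9] 16.5 84.4
parked ((133.7199249267578, -52.20784378051758), (131.05767822265625, 90.61983489990234), 0.5205004811286926)
tall 95 [(-320, [-120, -80, 120]), (-280, [120, 160, 200]), (-240, [200, 240, 280]), (-200, [200, 240, 280]), (-160, [200, 240, 280]), (-120, [160, 200, 240]), (-80, [160, 200, 240]), (-40, [160, 200, 240]), (0, [160, 200, 240]), (40, [160, 200, 240]), (120, [200, 240]), (160, [200, 240, 280]), (200, [160, 200, 240]), (240, [160, 200]), (280, [160, 200]), (320, [200, 240])]
tall
[... 1540 characters left out ...]
, [160, 200, 240]), (40, [160, 200, 240]), (160, [200, 240, 280]), (200, [240]), (240, [160, 200]), (280, [160, 200])]
tall 120 [(-320, [-120, -80]), (-280, [-120, 200, 240]), (-240, [200, 240, 280]), (-200, [200, 240, 280]), (-160, [200, 240, 280]), (-120, [160, 200, 240]), (-80, [160, 200, 240]), (-40, [160, 200, 240]), (0, [160, 200, 240]), (40, [160, 200, 240]), (160, [200, 240, 280]), (200, [240]), (240, [160, 200]), (280, [160, 200])]
tall 170 [(-280, [200, 240]), (-240, [200, 240, 280]), (-200, [200, 240, 280]), (-160, [200, 240, 280]), (-120, [200, 240, 280]), (-80, [200, 240, 280]), (-40, [200, 240, 280]), (0, [200, 240, 280]), (40, [200, 240, 280]), (160, [240]), (240, [160, 200])]
```

Run:
```python
from h import *
for n in('top','scene'):
    c=np.load(n+'0.npz');W=cloud(c)*1000;S=sf(W);X,Y,Z=S[...,0],S[...,1],W[...,2]
    for a in range(-240,260,30):
        print(n,a,[round(float(np.nanmin(np.where((X>a)&(X<a+30)&(Y>100)&(Z>z)&(Z<500),Y,999)))) for z in(60,90,110,140)])
print(wf(-90,-75),wf(-90,-60))
```

```text
top -240 [190, 190, 190, 190]
top -210 [188, 188, 188, 188]
top -180 [188, 188, 188, 188]
top -150 [197, 197, 197, 197]
top -120 [154, 154, 155, 200]
top -90 [147, 147, 153, 202]
top -60 [142, 142, 152, 154]
top -30 [142, 142, 152, 198]
top 0 [100, 152, 152, 207]
top 30 [152, 152, 152, 206]
top 60 [479, 479, 479, 479]
top 90 [317, 317, 317, 317]
top 120 [208, 209, 210, 216]
top 150 [207, 207, 207, 211]
top 180 [222, 222, 222, 244]
top 210 [145, 145, 145, 145]
top 240 [144, 144, 145, 148]
scene -240 [189, 189, 189, 189]
scene -210 [188, 188, 188, 188]
scene -180 [191, 191, 191, 191]
scene -150 [197, 197, 197, 197]
scene -120 [154, 154, 154, 197]
scene -90 [143, 143, 154, 198]
scene -60 [143, 143, 152, 197]
scene -30 [142, 142, 152, 198]
scene 0 [101, 152, 152, 206]
scene 30 [152, 152, 152, 206]
scene 60 [478, 478, 478, 478]
scene 90 [317, 317, 317, 317]
scene 120 [210, 210, 210, 215]
scene 150 [208, 208, 208, 210]
scene 180 [222, 222, 222, 240]
scene 210 [144, 145, 145, 148]
scene 240 [144, 144, 144, 150]
[462.20219943  11.56812872] [475.32149504   4.29598441]
```

Run:
```python
from h import *
for n in('top','scene'):
    c=np.load(n+'0.npz');W=cloud(c)*1000;S=sf(W);X,Y,Z=S[...,0],S[...,1],W[...,2]
    for a in range(-130,60,30):
        print(n,a,[round(float(np.nanmax(np.where((X>a)&(X<a+30)&(Y>130)&(Y<y)&(Z<500),Z,0)))) for y in(150,160,175,185)])
q=np.radians(61);print('ok')
print(wf(-88,-85),wf(-88,-75),wf(-88,-70))
```

```text
top -130 [6, 133, 133, 133]
top -100 [9, 136, 136, 136]
top -70 [99, 142, 142, 142]
top -40 [98, 136, 136, 136]
top -10 [7, 137, 137, 137]
top 20 [5, 139, 139, 139]
top 50 [6, 6, 6, 6]
scene -130 [3, 134, 134, 134]
scene -100 [4, 134, 134, 134]
scene -70 [98, 134, 134, 134]
scene -40 [97, 134, 134, 134]
scene -10 [3, 135, 135, 135]
scene 20 [4, 134, 134, 134]
scene 50 [3, 3, 3, 3]
ok
[452.48638312  14.66698551] [461.23258019   9.8188893 ] [465.60567873   7.3948412 ]
```

Run:
```python
from h import *
c=np.load('top0.npz');W=(cloud(c)*1000).reshape(-1,3);W=W[np.isfinite(W[:,0])]
for a,b in(((238,577),(461,10)),((238,577),(300,300)),((300,300),(330,50)),((330,50),(461,10))):
    a=np.array(a);b=np.array(b)
    for t in(0,.2,.4,.6,.8,1):
        p=a+t*(b-a);d=np.hypot(*(W[:,:2]-p).T);print(p.round(),[int(W[d<r,2].max()) for r in(60,110,150) if (d<r).any()],end=' ')
    print()
```

```text
[238 577] [316, 338, 338] [283. 464.] [338, 338, 338] [327. 350.] [-750, -435, 660] [372. 237.] [-260, 8, 40] [416. 123.] [26, 33, 116] [461  10] [32, 91, 91] 
[238 577] [316, 338, 338] [250. 522.] [338, 338, 338] [263. 466.] [338, 338, 338] [275. 411.] [-752, 338, 660] [288. 355.] [-750, 651, 690] [300 300] [-752, 660, 695] 
[300 300] [-752, 660, 695] [306. 250.] [-749, -285, 695] [312. 200.] [-749, -248, 695] [318. 150.] [-287, 6, 11] [324. 100.] [1, 11, 33] [330  50] [7, 31, 63] 
[330  50] [7, 31, 63] [356.  42.] [11, 63, 63] [382.  34.] [31, 63, 87] [409.  26.] [32, 63, 91] [435.  18.] [32, 91, 91] [461  10] [32, 91, 91]
```

```bash
python3 -m crank '{"steps":[[[0.2,-0.5,0],[0,0,0]],[[0.37,-0.95,0],[0,0,-0.1]],[[0.37,-0.95,0],[0,0,-0.1]],[[0.37,-0.95,0],[0,0,-0.1]],[[0.37,-0.95,0],[0,0,-0.1]],[[0.37,-0.95,0],[0,0,-0.1]],[[0.37,-0.95,0],[0,0,-0.1]],[[0.37,-0.95,0],[0,0,-0.1]],[[0.37,-0.95,0],[0,0,-0.1]],[[0.37,-0.95,0],[0,0,-0.1]]]}' 60 10
python3 -m crank '{"steps":[[[0.37,-0.95,0],[0,0,-0.1]],[[0.37,-0.95,0],[0,0,-0.1]],[[0.37,-0.95,0],[0,0,-0.1]],[[0.37,-0.95,0],[0,0,-0.1]],[[0.37,-0.95,0],[0,0,0]],[[0.37,-0.95,0],[0,0,0]],[[0.37,-0.95,0],[0,0,0]],[[0.37,-0.95,0],[0,0,0]],[[0.37,-0.95,0],[0,0,0]],[[0.37,-0.95,0],[0,0,0]]]}'
python3 -m crank '{"steps":[[[0.37,-0.95,0],[0,0,0]],[[0.37,-0.95,0],[0,0,0]],[[0.2,-0.5,0],[0,0,0]],[[0,0,0],[0,0,0]],[[0,0,0],[0,0,0]]]}'
cat >> h.py <<'E'
def tool():
    from bench import monitor
    from scipy.spatial.transform import Rotation as R
    s=monitor.read_state();M=R.from_quat(s['eef_rot']).as_matrix();p=s['ee_pos']*1000
    print('t',round(s['time'],2),'world',p.round(1),'slide',sf(p).round(1),'ydir rel slide x',round(np.degrees(np.arctan2(M[1,1],M[0,1]))-61,2),'tilt z',M[:,2].round(3),'F',s['ft_force'].round(1),'w',round(s['width']*1000,1),'j',s['joint_positions'].round(2))
    return s
E
python3 -c "
from h import *
tool()"
```

```text
time: 0.93
ee_pos: [0.3265, 0.3503, 0.241]
eef_rot: [0.233, 0.973, -0.0, -0.0]
ft_force: [0.0, -0.7, 0.5]
width: 0.0599
grip_force: 0.0
time: 1.77
ee_pos: [0.4189, 0.1128, 0.2411]
eef_rot: [0.249, 0.968, 0.0, -0.0]
ft_force: [-0.2, -0.3, 0.5]
width: 0.06
grip_force: 0.0
time: 2.18
ee_pos: [0.4422, 0.0539, 0.2411]
eef_rot: [0.25, 0.968, 0.0, -0.0]
ft_force: [-0.4, 1.0, 0.7]
width: 0.0602
grip_force: 0.0
t 2.18 world [442.2  53.9 241.1] slide [-117.3 -113.1] ydir rel slide x 0.02 tilt z [-0.001  0.    -1.   ] F [-0.4  1.   0.7] w 60.2 j [-0.67 -0.1   0.43  1.93  0.04  1.3   0.81]
```

```bash
python3 -m crank '{"steps":[[[0.5,-0.95,0],[0,0,0]],[[0.5,-0.95,0],[0,0,0]],[[0,0,-0.9],[0,0,0]],[[0,0,-1],[0,0,0]],[[0,0,-1],[0,0,0]],[[0,0,-1],[0,0,0]],[[0,0,-1],[0,0,0]],[[0,0,-1],[0,0,0]],[[0,0,-0.9],[0,0,0]],[[0,0,-0.64],[0,0,0]]]}'
python3 - <<'E'
from h import *
from bench import cams
tool();print('to y=9.5 in steps of 25:',L)
c=cams.camera('wrist');cv2.imwrite('pics/w1.png',c['pixels'])
c=cams.camera('scene');cv2.imwrite('pics/s1.png',cv2.resize(c['pixels'][100:300,170:410],None,fx=3,fy=3))
E
```

```text
time: 3.02
ee_pos: [0.466, 0.0081, 0.0531]
eef_rot: [0.249, 0.969, -0.0, -0.001]
ft_force: [0.1, 0.6, -0.2]
width: 0.0602
grip_force: 0.0
t 3.02 world [466.    8.1  53.1] slide [-88.8 -70. ] ydir rel slide x 0.22 tilt z [-0.002  0.    -1.   ] F [ 0.1  0.6 -0.2] w 60.2 j [-0.58  0.2   0.51  2.09 -0.13  0.88  1.07]
to y=9.5 in steps of 25: [ 0.87461971 -0.48480962]
```

View pics/s1.png

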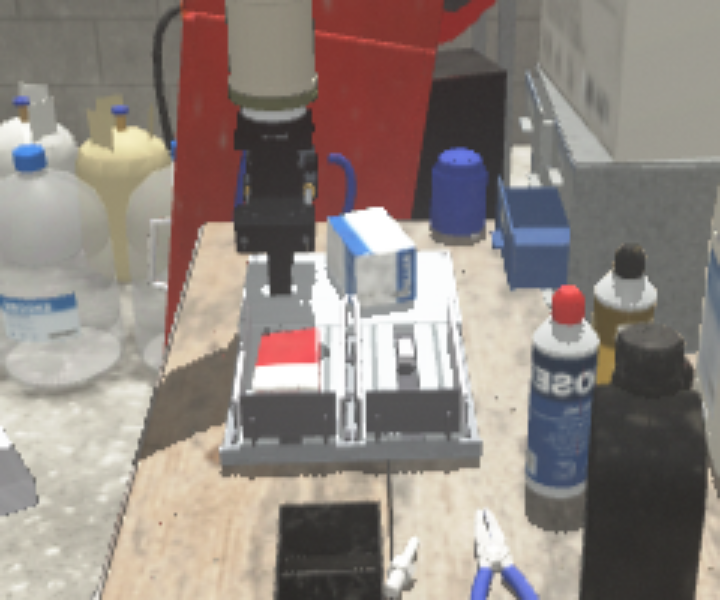

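The scene view (crop at 3×) shows the open fingers standing on the apron at crop (278,285), well clear of the carton at (375,255). The end of the lateral push will stop short first so I can check it.

```bash
python3 -m crank '{"steps":[[[0.35,-0.194,0],[0,0,0]],[[0.35,-0.194,0],[0,0,0]],[[0.28,-0.155,0],[0,0,0]],[[0.175,-0.097,0],[0,0,0]],[[0.175,-0.097,0],[0,0,0]],[[0.175,-0.097,0],[0,0,0]],[[0.175,-0.097,0],[0,0,0]],[[0.175,-0.097,0],[0,0,0]],[[0.175,-0.097,0],[0,0,0]]]}'
python3 -m crank '{"steps":[[[0.14,-0.078,0],[0,0,0]],[[0.14,-0.078,0],[0,0,0]],[[0,0,0],[0,0,0]],[[0,0,0],[0,0,0]]]}'
cat >> h.py <<'E'
def carton():
    from bench import cams
    for n in('top','scene'):
        c=cams.camera(n);W=cloud(c)*1000;S=sf(W);X,Y,Z=S[...,0],S[...,1],W[...,2]
        m=(X>-175)&(X<205)&(Y>-20)&(Y<105)&(Z>76)&(Z<92)
        m=big(m)>0;r=cv2.minAreaRect(S[m].astype(np.float32));print(n,'carton',np.round(r[0],1),np.round(r[1],1),round(r[2],1),'z',np.median(Z[m]).round(1))
        cv2.imwrite(f'pics/last_{n}.png',c['pixels'])
E
python3 -c "
from h import *
tool();carton()"
```

```text
time: 3.87
ee_pos: [0.5185, -0.0215, 0.0553]
eef_rot: [0.249, 0.968, 0.0, -0.0]
ft_force: [-0.5, 1.2, 0.5]
width: 0.0603
grip_force: 1.0
time: 4.2
ee_pos: [0.5254, -0.026, 0.0553]
eef_rot: [0.25, 0.968, -0.0, 0.0]
ft_force: [-0.4, 0.1, 0.0]
width: 0.0602
grip_force: 0.0
t 4.2 world [525.4 -26.   55.3] slide [-87.8  -1.6] ydir rel slide x 0.07 tilt z [ 0.001 -0.001 -1.   ] F [-0.4  0.1  0. ] w 60.2 j [-0.49  0.33  0.52  1.94 -0.2   0.92  1.2 ]
top carton [-66.1  58.6] [36.6 71.1] 87.7 z 84.4
scene carton [-85.2  33.4] [ 86.9 114.6] 86.8 z 85.3
```

```bash
python3 -c "
import cv2,numpy as np
a=cv2.imread('pics/last_top.png')[150:290,200:370];b=cv2.imread('pics/last_scene.png')[150:270,230:350]
a=cv2.resize(a,(480,396));b=cv2.resize(b,(300,300));b=cv2.copyMakeBorder(b,0,96,0,0,cv2.BORDER_CONSTANT)
cv2.imwrite('pics/p2.png',np.hstack([a,b]))"
```

```text
(no output)
```

View pics/p2.png

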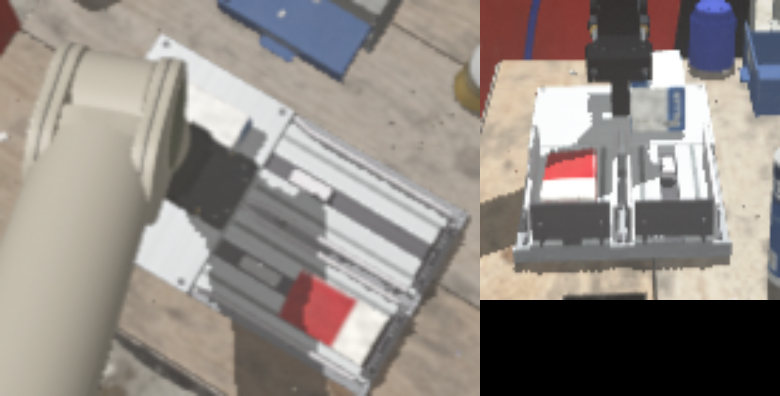

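The top crop (left) shows the carton flush along the gripper, with its front end near (225,120). The scene crop (right) shows its end face upright at (655,110), lined up with the right-hand lane. I'll finish the shift, back off and rise.

```bash
python3 -m crank '{"steps":[[[0.112,-0.062,0],[0,0,0]],[[0.112,-0.062,0],[0,0,0]],[[0.112,-0.062,0],[0,0,0]],[[0,0,0],[0,0,0]],[[0,0,0],[0,0,0]],[[-0.3,0.166,0],[0,0,0]],[[-0.6,0.333,0],[0,0,0]],[[-0.5,0.277,0],[0,0,0.0]],[[0,0,0.8],[0,0,0]],[[0,0,1],[0,0,0]]]}'
python3 -m crank '{"steps":[[[-0.6,0.333,1],[0,0,-1]],[[-0.8,0.444,1],[0,0,-1]],[[-0.8,0.444,1],[0,0,-1]],[[-0.8,0.444,1],[0,0,-1]],[[-0.8,0.444,1],[0,0,-1]],[[0,0,0.7],[0,0,-1]],[[0,0,0],[0,0,-1]],[[0,0,0],[0,0,-1]],[[0,0,0],[0,0,-1]]]}' 36
python3 -c "
from h import *
tool();carton()"
```

```text
time: 5.13
ee_pos: [0.4961, -0.0102, 0.0993]
eef_rot: [0.249, 0.968, -0.001, -0.002]
ft_force: [1.0, -0.5, 0.5]
width: 0.0598
grip_force: 0.0
time: 5.88
ee_pos: [0.4032, 0.0422, 0.2431]
eef_rot: [0.603, 0.798, 0.001, 0.0]
ft_force: [1.4, 0.2, 0.2]
width: 0.0362
grip_force: 0.0
t 5.88 world [403.2  42.2 243.1] slide [ -88.2 -141.4] ydir rel slide x -45.13 tilt z [ 0.002  0.001 -1.   ] F [1.4 0.2 0.2] w 36.2 j [-0.66 -0.2   0.39  2.01  0.08  1.32 -0.02]
top carton [-85.6  53.3] [ 64.4 110.3] 89.2 z 84.1
scene carton [-85.6  53.3] [ 63.8 113.9] 88.9 z 85.2
```

```bash
python3 -m crank '{"steps":[[[0.5,-0.05,0],[0,0,-1]],[[0.9,-0.08,0],[0,0,-1]],[[0.96,-0.08,0],[0,0,-1]],[[0.96,-0.08,0],[0,0,-1]],[[0.96,-0.08,0],[0,0,-1]],[[0.96,-0.08,0],[0,0,-1]],[[0.96,-0.08,0],[0,0,-1]],[[0.96,-0.08,0],[0,0,-1]],[[0.96,-0.09,0],[0,0,-1]],[[0,0,0],[0,0,0]]]}'
python3 -c "
from h import *
tool()"
```

```text
time: 6.82
ee_pos: [0.6089, 0.0244, 0.2414]
eef_rot: [0.862, 0.507, -0.001, 0.001]
ft_force: [-0.4, -0.6, -0.8]
width: 0.0362
grip_force: 0.0
t 6.82 world [608.9  24.4 241.4] slide [-172.3   47.1] ydir rel slide x -90.02 tilt z [-0.    -0.002 -1.   ] F [-0.4 -0.6 -0.8] w 36.2 j [-0.54  0.32  0.54  1.53 -0.16  1.34 -0.5 ]
```

```bash
python3 -m crank '{"steps":[[[0,0,-0.8],[0,0,0]],[[0,0,-1],[0,0,0]],[[0,0,-1],[0,0,0]],[[0,0,-1],[0,0,0]],[[0,0,-1],[0,0,0]],[[0,0,-1],[0,0,0]],[[0,0,-0.5],[0,0,0]],[[0,0,0],[0,0,0]],[[0,0,0],[0,0,0]]]}'
python3 -c "
from h import *
tool()"
python3 -m crank '{"steps":[[[-0.116,-0.21,0],[0,0,0]],[[-0.116,-0.21,0],[0,0,0]],[[-0.078,-0.14,0],[0,0,0]],[[-0.078,-0.14,0],[0,0,0]],[[-0.078,-0.14,0],[0,0,0]],[[-0.097,-0.175,0],[0,0,0]],[[-0.097,-0.175,0],[0,0,0]],[[-0.097,-0.175,0],[0,0,0]],[[-0.097,-0.175,0],[0,0,0]],[[0,0,0],[0,0,0]]]}'
python3 -c "
from h import *
tool();carton()"
```

```text
time: 7.57
ee_pos: [0.6063, 0.0246, 0.0857]
eef_rot: [0.861, 0.509, -0.0, 0.0]
ft_force: [0.4, -0.9, 0.5]
width: 0.0362
grip_force: 0.0
t 7.57 world [606.3  24.6  85.7] slide [-171.3   44.7] ydir rel slide x -89.81 tilt z [-0. -0. -1.] F [ 0.4 -0.9  0.5] w 36.2 j [-0.51  0.46  0.49  1.71 -0.24  1.04 -0.43]
time: 8.4
ee_pos: [0.5858, -0.0141, 0.0864]
eef_rot: [0.861, 0.508, 0.001, 0.0]
ft_force: [1.6, 1.7, 1.3]
width: 0.0359
grip_force: 0.9
t 8.4 world [585.8 -14.1  86.4] slide [-127.5   45.5] ydir rel slide x -89.9 tilt z [ 0.003  0.001 -1.   ] F [1.6 1.7 1.3] w 35.9 j [-0.47  0.41  0.51  1.77 -0.23  1.02 -0.38]
top carton [-54.5  52.7] [ 65.  100.7] 89.9 z 84.4
scene carton [-66.9  51.9] [133.7  65.1] 0.5 z 85.3
```

```bash
python3 -m crank '{"steps":[[[-0.097,-0.175,0],[0,0,0]],[[-0.116,-0.21,0],[0,0,0]],[[-0.116,-0.21,0],[0,0,0]],[[-0.116,-0.21,0],[0,0,0]],[[-0.116,-0.21,0],[0,0,0]],[[-0.116,-0.21,0],[0,0,0]],[[-0.116,-0.21,0],[0,0,0]],[[-0.116,-0.21,0],[0,0,0]],[[-0.116,-0.21,0],[0,0,0]],[[-0.097,-0.175,0],[0,0,0]]]}'
python3 -c "
from h import *
tool();carton()"
```

```text
time: 9.33
ee_pos: [0.5576, -0.0639, 0.0857]
eef_rot: [0.861, 0.509, 0.001, -0.0]
ft_force: [3.5, 5.0, 4.2]
width: 0.0361
grip_force: 2.9
t 9.33 world [557.6 -63.9  85.7] slide [-70.2  45.1] ydir rel slide x -89.83 tilt z [ 0.001  0.001 -1.   ] F [3.5 5.  4.2] w 36.1 j [-0.42  0.36  0.54  1.83 -0.22  1.   -0.29]
top carton [ 4.3 53.2] [64.4 97.1] 89.4 z 84.1
scene carton [-4.  51.5] [121.7  65.9] 0.5 z 85.3
```

```bash
python3 -m crank '{"steps":[[[-0.097,-0.175,0],[0,0,0]],[[-0.097,-0.175,0],[0,0,0]],[[-0.097,-0.175,0],[0,0,0]],[[-0.097,-0.175,0],[0,0,0]],[[-0.097,-0.175,0],[0,0,0]],[[-0.097,-0.175,0],[0,0,0]],[[-0.097,-0.175,0],[0,0,0]],[[-0.097,-0.175,0],[0,0,0]],[[-0.097,-0.175,0],[0,0,0]],[[-0.097,-0.175,0],[0,0,0]]]}'
python3 -c "
from h import *
tool();carton()
a=cv2.imread('pics/last_top.png')[150:290,200:370];b=cv2.imread('pics/last_scene.png')[150:270,230:350]
a=cv2.resize(a,(480,396));b=cv2.resize(b,(300,300));b=cv2.copyMakeBorder(b,0,96,0,0,cv2.BORDER_CONSTANT)
cv2.imwrite('pics/p3.png',np.hstack([a,b]))"
```

```text
time: 10.27
ee_pos: [0.5327, -0.1084, 0.0853]
eef_rot: [0.861, 0.509, 0.0, -0.0]
ft_force: [2.1, 4.2, 3.7]
width: 0.036
grip_force: 2.5
t 10.27 world [ 532.7 -108.4   85.3] slide [-19.3  44.9] ydir rel slide x -89.87 tilt z [ 0.  0. -1.] F [2.1 4.2 3.7] w 36.0 j [-0.36  0.33  0.56  1.88 -0.21  0.99 -0.22]
top carton [56.6 52.7] [64.6 94.2] 89.7 z 84.0
scene carton [49.4 52.3] [121.9  64.4] 0.2 z 85.1
```

View pics/p3.png

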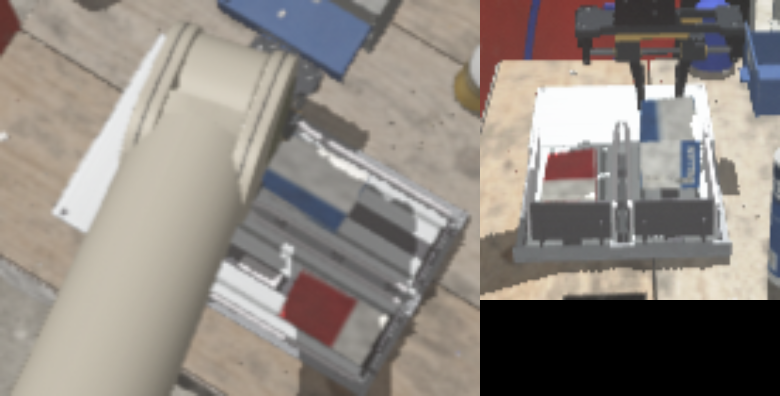

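The carton is straight in the right-hand lane, its front at crop (360,210) in the top view. The fingers stand behind it above the rails, and the body is clear of the drawer. I'll continue.

```bash
python3 -m crank '{"steps":[[[-0.097,-0.175,0],[0,0,0]],[[-0.116,-0.21,0],[0,0,0]],[[-0.116,-0.21,0],[0,0,0]],[[-0.116,-0.21,0],[0,0,0]],[[-0.116,-0.21,0],[0,0,0]],[[-0.116,-0.21,0],[0,0,0]],[[-0.116,-0.21,0],[0,0,0]],[[-0.116,-0.21,0],[0,0,0]],[[-0.116,-0.21,0],[0,0,0]],[[-0.116,-0.21,0],[0,0,0]]]}'
python3 -m crank '{"steps":[[[-0.078,-0.14,0],[0,0,0]],[[-0.078,-0.14,0],[0,0,0]],[[-0.058,-0.105,0],[0,0,0]],[[-0.039,-0.07,0],[0,0,0]],[[0,0,0],[0,0,0]],[[0,0,0],[0,0,0]]]}'
python3 -c "
from h import *
tool();carton()"
```

```text
time: 11.2
ee_pos: [0.504, -0.1605, 0.0853]
eef_rot: [0.861, 0.508, 0.0, 0.0]
ft_force: [1.5, 3.4, -0.2]
width: 0.0362
grip_force: 1.3
time: 11.7
ee_pos: [0.4978, -0.1716, 0.0852]
eef_rot: [0.861, 0.508, -0.0, 0.0]
ft_force: [0.1, 0.4, -0.5]
width: 0.0358
grip_force: 0.0
t 11.7 world [ 497.8 -171.6   85.2] slide [53.  44.9] ydir rel slide x -89.9 tilt z [-0. -0. -1.] F [ 0.1  0.4 -0.5] w 35.8 j [-0.27  0.3   0.6   1.92 -0.2   0.98 -0.09]
top carton [137.   52.9] [78.2 64.8] 0.2 z 83.8
scene carton [113.3  52.9] [130.5  66.3] 1.7 z 84.7
```

```bash
python3 -m crank '{"steps":[[[-0.039,-0.07,0],[0,0,0]],[[-0.058,-0.105,0],[0,0,0]],[[-0.058,-0.105,0],[0,0,0]],[[-0.058,-0.105,0],[0,0,0]],[[-0.029,-0.053,0],[0,0,0]],[[0,0,0],[0,0,0]],[[0,0,0],[0,0,0]]]}'
python3 -c "
from h import *
tool();carton()"
```

```text
time: 12.38
ee_pos: [0.4915, -0.183, 0.0852]
eef_rot: [0.861, 0.508, -0.0, 0.0]
ft_force: [-0.6, -0.8, -0.3]
width: 0.0359
grip_force: 0.0
t 12.38 world [ 491.5 -183.    85.2] slide [65.9 45. ] ydir rel slide x -89.94 tilt z [-0.    -0.001 -1.   ] F [-0.6 -0.8 -0.3] w 35.9 j [-0.26  0.29  0.6   1.93 -0.2   0.98 -0.07]
top carton [151.7  52.9] [74.8 64.7] 0.0 z 83.8
scene carton [122.9  52.3] [136.5  65.4] 1.5 z 84.8
```

```bash
python3 -m crank '{"steps":[[[0.15,0.27,0],[0,0,0]],[[0.3,0.54,0],[0,0,0]],[[0.3,0.54,0],[0,0,0]],[[0,0,0.8],[0,0,0]],[[0,0,1],[0,0,0]],[[0,0,1],[0,0,0]],[[0,0,1],[0,0,0]],[[0,0,1],[0,0,0]],[[0,0,1],[0,0,0]],[[0,0,0.5],[0,0,0]]]}'
python3 -m crank '{"steps":[[[-0.3,0.5,0],[0,0,0]],[[-0.5,0.9,0],[0,0,0]],[[-0.5,0.9,0],[0,0,0]],[[-0.5,0.9,0],[0,0,0]],[[-0.5,0.9,0],[0,0,0]],[[-0.5,0.9,0],[0,0,0]],[[-0.5,0.9,0],[0,0,0]],[[-0.5,0.9,0],[0,0,0]],[[-0.5,0.9,0],[0,0,0]],[[0,0,0],[0,0,0]]]}'
python3 - <<'E'
from h import *
from bench import cams
tool();carton()
b=cv2.imread('pics/last_scene.png')[160:260,230:340]
a=cv2.imread('pics/last_top.png')[180:290,270:370]
cv2.imwrite('pics/p4.png',np.hstack([cv2.resize(a,(400,440)),cv2.resize(b,(400,440))]))
for n in('top','scene'):
    c=cams.camera(n);W=cloud(c)*1000;S=sf(W);X,Y,Z=S[...,0],S[...,1],W[...,2]
    for name,y in(('free',52),('other',-52)):
        print(n,name,[(a,np.round(np.nanmedian(Z[(X>a)&(X<a+12)&(abs(Y-y)<5)]),1)) for a in(20,35,45,55,63,70)])
E
```

```text
time: 13.32
ee_pos: [0.5117, -0.1484, 0.2458]
eef_rot: [0.861, 0.508, 0.001, 0.001]
ft_force: [0.5, -0.5, -0.3]
width: 0.036
grip_force: 0.0
time: 14.15
ee_pos: [0.4014, 0.0481, 0.2428]
eef_rot: [0.86, 0.511, 0.0, -0.0]
ft_force: [-0.4, 0.5, -0.1]
width: 0.0361
grip_force: 0.0
t 14.15 world [401.4  48.1 242.8] slide [ -92.5 -145.9] ydir rel slide x -89.58 tilt z [-0.     0.001 -1.   ] F [-0.4  0.5 -0.1] w 36.1 j [-0.6  -0.2   0.33  2.01  0.06  1.32 -0.79]
top carton [134.5  53.2] [ 64.5 109.2] 89.5 z 83.8
scene carton [133.7  52.8] [ 63.3 113.7] 90.0 z 84.8
top free [(20, np.float64(16.8)), (35, np.float64(24.2)), (45, np.float64(26.2)), (55, np.float64(28.1)), (63, np.float64(30.4)), (70, np.float64(30.4))]
top other [(20, np.float64(15.6)), (35, np.float64(23.1)), (45, np.float64(26.5)), (55, np.float64(27.2)), (63, np.float64(30.5)), (70, np.float64(17.0))]
scene free [(20, np.float64(nan)), (35, np.float64(nan)), (45, np.float64(nan)), (55, np.float64(nan)), (63, np.float64(nan)), (70, np.float64(83.6))]
scene other [(20, np.float64(nan)), (35, np.float64(nan)), (45, np.float64(nan)), (55, np.float64(nan)), (63, np.float64(nan)), (70, np.float64(nan))]
  return np.nanmean(a, axis, out=out, keepdims=keepdims)
```

View pics/p4.png

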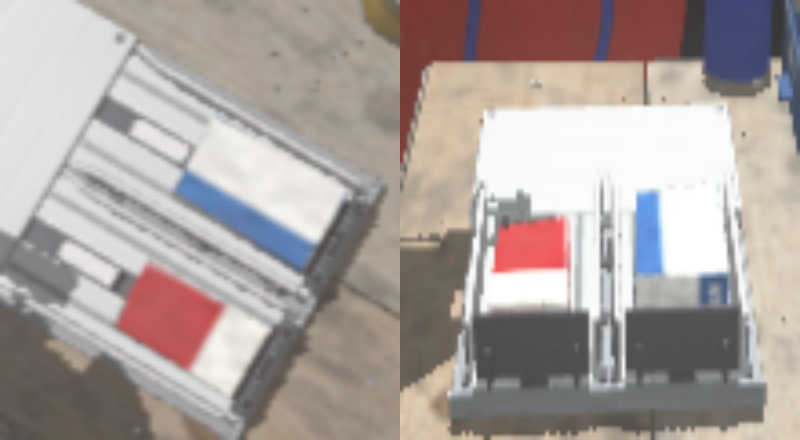

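The carton is parked between catch and stop, with its centre at x=134 and its near end at about 79 mm. The tongue at crop (165,140) is up: its height profile matches the raised catch of the other lane. Neither rail is touched, the parked carton is unmoved and the gripper is clear.

```bash
python3 -c "
from bench import ticket
print(ticket.close_job())"
```

```text
the job is handed in; nothing more can be done
None
```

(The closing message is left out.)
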